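Stand up the laundry canister and stack it on its keyed lower canister

ROBOT

A 7-joint arm with a two-finger parallel gripper is mounted at the origin on the work surface. World frame = base frame: x ahead of the robot, y to its left, z up, the work surface at z = 0. Lengths are in m, angles in rad, forces in N, time in s.
With the tool pointing down it reaches from about 0.425 to 0.95 m from the base axis. Payload 4.7 kg.
Tool frame: the origin (TCP) lies between the finger pads; the fingertips stand 17 mm ahead of it and the grasp point (between the pads) lies 2 mm behind it; z points along the fingers, y is the line along which they close (so a half turn about z gives the same grasp; the last joint's range is limited). The gripper opens to 87 mm and grips with 3 to 60 N. Pads are 19 mm wide; open, the fingers measure 117 mm over their backs; the gripper's body (75 mm by 190 mm) begins 51 mm behind the grasp point.
Start: joints at [1.101, 0.469, -0.049, 1.532, 0.024, 1.141, -0.082], TCP at [0.288, -0.61, 0.24] pointing down, gripper open.
Joint ranges: [-2.59, 2.59], [-0.33, 1.99], [-1.39, 1.29], [0.1, 2.45], [-1.04, 4.18], [0.21, 1.99], [-2.66, 2.66]. Speed limits (rad/s): [2.57, 2.57, 3.14, 3.14, 3.14, 3.14, 3.14].

INTERFACE

Orientations are given as a rotation vector (axis times angle).
In Python, from workcell import manip gives the robot as it stands. The module is installed in compiled form; this text tells all that it offers.
- The arm moves only by the tool move_arm, never from a script. Its argument "steps" is a list that holds one entry, the list of rows, each a list of 5 numbers: the gripper command: -1 is shut, 1 is fully open, values between are in proportion, then the shift along the tool's x, y, z in cm, then the turn about the tool's z in rad. A call has 1 to 10 rows; each row is the pose to reach, as a shift and turn from the pose commanded when the call began, along the tool's axes at that moment; what a row does not reach only later rows make up. A row lasts 1/12 s, in which the tool goes at most 41.7 mm and 7.16 degrees, less where a joint would pass 70% of its speed; a pose out of reach is approached as far as the arm can. A call with a gripper value outside its range is refused whole. The fingers move at their own pace and stop on an object; the grip force is fixed at half the most. Time passes only in rows, so rows that repeat a pose let the fingers close. It gives the time, the measured TCP pose, the force, the opening and the grip force at its end, in the units of the state.
- manip.sense(): the state, without advancing time (a new reading comes with each control period).
- manip.grab_frame(name): name is "scene" or "top" or "wrist"; returns a dict with "image" (480x640x3 uint8, red, green, blue), "fx", "fy", "cx", "cy" (pixels), "k1" (the pictures are not rectified: a ray, as slopes to the right and down, at radius r is drawn at 1 + k1 r^2 times it, then the intrinsics apply), "R" (3x3) and "t" (3): a world point X has camera coordinates R X + t; the wrist camera has in their place "mount" (4x4, takes a point from camera to tool coordinates, whose origin is the TCP and whose axes are the flange's). Camera axes: x right, y down, z forward; pixel columns grow to the right and rows downward; lengths in m; the calibration is good to about 2 mm. A picture is of the moment at which its call begins: read the wrist's pose just before it. There is no depth.
- manip.hand_in(): hands the job in; it is judged then, once.
Trained networks look in the newest picture that a camera, given by its name, has taken for a name from the list of things; names that differ only in an ending like _2 or _b are one class to them, and where a whole thing is asked for, a point or a joint stands for the part that bears it (a point fixed in the world has none). Each returns a list of dicts, best first, with "p" (0 to 1); they miss things now and then, are a little off and sometimes report something else, mostly with a low value. They report only what shows in the picture. A call takes as long as a camera call. They do not tell look-alikes from the thing itself.
- manip.find_in(camera, label): "extent" ([centre column, centre row, width, height] in pixels, round what is visible of it).
- manip.cut_out(camera, label): "mask" (480x640 bool, what is visible of it) and "extent" ([centre column, centre row, width, height] in pixels, round what is visible of it).
- manip.landmark_of(camera, label): "location" ([column, row] in pixels: a listed point, or the origin of a listed thing).
The state is a dict: "clock": time; "qpos": joint angles; "qvel": joint speeds; "tau": joint torques, N m; "eef_pos": TCP position; "eef_rot": TCP orientation; "force": force on the tool from outside, world axes, zero at the start; "wrist_torque": the same for the moment, N m; "width": finger opening in m; "grasp_force": force on a finger pad.
Only numpy, scipy, OpenCV 4.12 (cv2) and the standard library are available. Lean on these libraries where they do the work, as an engineer would, in place of code of your own. Each camera call takes 0.05 s, during which the arm holds its last target. There are 200 camera calls.

TASK

The green canister has fallen over. Stand it upright on the counter and let go of it, then take it afresh and stack it gently on the white canister, turned so that the notch in its foot drops over the orange key, fully home and level; let go. Leave the other things on the counter alone.

Things in the scene. Friction and masses are not known exactly. Their poses are not given: they have to be found in the camera images.
- tin_centre (a point): Green closed canister to be stacked, 0.25 to 0.5 kg; this point: its centre, half-way up. 110 mm tall; square body 62 x 62 mm in its upper 94 mm. Own +z runs from foot to top. Starts lying on a side, own -x side (orange stripe) uppermost, +z level and pointing to the robot's left within 30 degrees. Centre is 31 mm up when lying, 55 mm when standing on the counter.
- tin_foot (a point): Centre of the underside of the green canister's foot, same axes, 55 mm below its centre. The foot is a round steel skirt, open underneath: 60 mm outside, 48 mm inside diameter, 16 mm deep. One notch, 14 mm wide, is cut through its full depth on the canister's own -x side, the side with the orange stripe.
- lower_seat (a point): White lower canister: heavy, does not move, round, 84 mm across (88 mm over its lock ring), 60 mm tall. This point: centre of its flat top, on which the green foot must rest all round (green centre 55 mm above). A steel boss 44 mm across stands 14 mm up in the middle, tapered over its upper 6 mm; the skirt slips over it with 2 mm play all round.
- key_home (a point): On the lower canister's top, 32 mm from its centre along its own -x: where the orange key (10 mm wide, 8 mm high, from boss to edge) would be if its stiff lock ring were not turned. The ring is left turned up to 0.55 rad either way, angle not given: see the key, or turn the canister on it lightly until it drops. Off the key the skirt rides 8 mm too high.
- jar: Bystander, leave alone: squat round white jar with wooden lid, 84 mm across, 85 mm tall; origin at the centre of its underside
- softener: Bystander, leave alone: white bottle, 72 mm across, 170 mm tall; origin at the centre of its underside
- stain_bottle: Bystander, leave alone: yellow bottle with red cap, 60 mm across, 160 mm tall; origin at the centre of its underside
- scrub_brush: Bystander, leave alone: hand brush lying on the counter, some 200 mm long; origin at its underside
- measuring_cup: Bystander, leave alone: grey measuring cup with handle, 72 mm across, 70 mm tall; origin at the centre of its underside
- soap_bar: Bystander, leave alone: reddish soap bar 85 x 55 x 28 mm; origin at the centre of its underside
- clothes_peg: Bystander, leave alone: small wooden clothes peg 75 mm long lying on the counter; origin at its underside
There are look-alikes about, which are no part of the job. What is shaped like the part that bears lower_seat but blue or yellow is not meant.

How it is judged:
By the outcome, as a careful person would: the job done as asked, in the order asked, and still so for the second after the job is handed in, with the robot touching nothing.
It also fails if it takes over 72 s, if anything falls off the work surface, if the arm or the gripper's body presses on something with over 40 N, if the wrist force passes 120 N, or if a joint passes its speed limit or range.

## Working session

There is one attempt and no reset: what is moved stays moved. The work goes in short steps, Python scripts to look and compute and a tool call to move; the robot and the scene stay as the last step left them, time stands still between calls to the robot, and variables do not carry over. Pictures are saved under pics/ and viewed, at most 10 in all, crops included, and the job is handed in when it is done.

Besides the shell and the picture viewer there is one more tool, called as a command line: name --argument value ..., lists and objects as JSON in quotes. move_arm: Moves the arm, as the interface text tells. Its arguments: {"type":"object","properties":{"steps":{"type":"array","items":{"type":"array","items":{"type":"array","items":{"type":"number"}}}}},"required":["steps"]}

```bash
mkdir -p pics
cat > h.py <<'E'
import numpy as np, cv2
from scipy.spatial.transform import Rotation as Ro
from workcell import manip
np.set_printoptions(precision=4,suppress=True)
def cam(f,s=None):
    K=np.array([[f['fx'],0,f['cx']],[0,f['fy'],f['cy']],[0,0,1.]])
    d=np.array([f['k1'],0,0,0,0.])
    if 'R' in f: R=np.array(f['R']);t=np.array(f['t'])
    else:
        M=np.array(f['mount']);T=np.eye(4);T[:3,:3]=Ro.from_rotvec(s['eef_rot']).as_matrix();T[:3,3]=s['eef_pos']
        W=np.linalg.inv(T@M);R=W[:3,:3];t=W[:3,3]
    return K,d,R,t
def topix(c,X):
    K,d,R,t=c;return cv2.projectPoints(np.atleast_2d(np.array(X,float)),cv2.Rodrigues(R)[0],t,K,d)[0][:,0]
def atz(c,px,z):
    K,d,R,t=c;n=cv2.undistortPoints(np.array(px,float).reshape(-1,1,2),K,d)[:,0]
    D=np.c_[n,np.ones(len(n))]@R;C=-R.T@t
    return C+D*((z-C[2])/D[:,2])[:,None]
def save(n,im): cv2.imwrite('pics/'+n+'.png',np.ascontiguousarray(im[...,::-1]))
E
python3 - <<'E'
from h import *
s=manip.sense();print(s)
ims=[]
for n in ['scene','top']:
    f=manip.grab_frame(n);save(n,f['image']);c=cam(f)
    print(n,-c[2].T@c[3])
    for l,z in [('tin_centre',.031),('tin_foot',.031),('lower_seat',.06),('key_home',.06)]:
        for r in manip.landmark_of(n,l)[:4]: print(l,round(r['p'],2),np.round(r['location'],1),atz(c,r['location'],z)[0])
    for l in ['jar','softener','stain_bottle','scrub_brush','measuring_cup','soap_bar','clothes_peg']:
        for r in manip.landmark_of(n,l)[:1]: print(l,round(r['p'],2),np.round(r['location'],1),atz(c,r['location'],0)[0])
E
```

```text
{'clock': 0.0, 'qpos': array([ 1.1011,  0.4694, -0.0486,  1.5337,  0.0241,  1.141 , -0.0823]), 'qvel': array([-0.0013, -0.0007, -0.0012,  0.    , -0.0013,  0.0011, -0.0005]), 'tau': array([ -0.0012, -50.7969,  -0.0808, -23.6154,  -0.0612,   0.0379,
         0.0002]), 'eef_pos': array([ 0.2878, -0.61  ,  0.2385]), 'eef_rot': array([-3.0638, -0.6865,  0.0008]), 'force': array([-0.5992, -0.8145,  0.0217]), 'wrist_torque': array([-0.0664, -0.0004,  0.0147]), 'grasp_force': 0.0, 'width': 0.086804993063322}
scene [1.516  0.3924 1.1273]
tin_centre 0.92 [312.4 232.6] [ 0.5006 -0.0054  0.031 ]
tin_foot 0.88 [293.1 220.7] [ 0.4798 -0.0674  0.031 ]
lower_seat 0.98 [412.2 221.7] [0.3941 0.2222 0.06  ]
lower_seat 0.88 [370.9 293.2] [0.6544 0.1985 0.06  ]
lower_seat 0.81 [420.8 260.2] [0.5133 0.2768 0.06  ]
lower_seat 0.71 [424.1 306.9] [0.6466 0.3207 0.06  ]
key_home 0.94 [408.6 260. ] [0.5239 0.2496 0.06  ]
key_home 0.89 [398.9 222.1] [0.4087 0.1915 0.06  ]
key_home 0.84 [410.7 306.5] [0.6568 0.2925 0.06  ]
key_home 0.76 [360.2 287.9] [0.649  0.1712 0.06  ]
jar 0.57 [195.6 236.1] [ 0.6006 -0.290
[... 570 characters left out ...]
959 0.06  ]
lower_seat 0.58 [197.8 259.5] [0.5191 0.2708 0.06  ]
lower_seat 0.57 [182.4 207.3] [0.6468 0.3114 0.06  ]
key_home 0.82 [152.8 181.2] [0.7136 0.3849 0.06  ]
key_home 0.71 [207.7 255.8] [0.5275 0.2479 0.06  ]
key_home 0.66 [194.8 204.6] [0.6531 0.282  0.06  ]
key_home 0.61 [237.6 313.1] [0.3927 0.176  0.06  ]
jar 0.78 [431.8 229.7] [ 0.5955 -0.2984  0.    ]
softener 0.92 [228.5 163.6] [0.7789 0.2127 0.    ]
stain_bottle 0.74 [381.8 167.8] [ 0.7611 -0.1811  0.    ]
scrub_brush 0.68 [129.8 290.4] [0.4569 0.4457 0.    ]
measuring_cup 0.89 [289.6 168.2] [0.764  0.0558 0.    ]
soap_bar 0.88 [500.7 281.7] [ 0.4623 -0.4569  0.    ]
clothes_peg 0.73 [389.8 316.3] [ 0.3829 -0.1824  0.    ]
```

View pics/top.png

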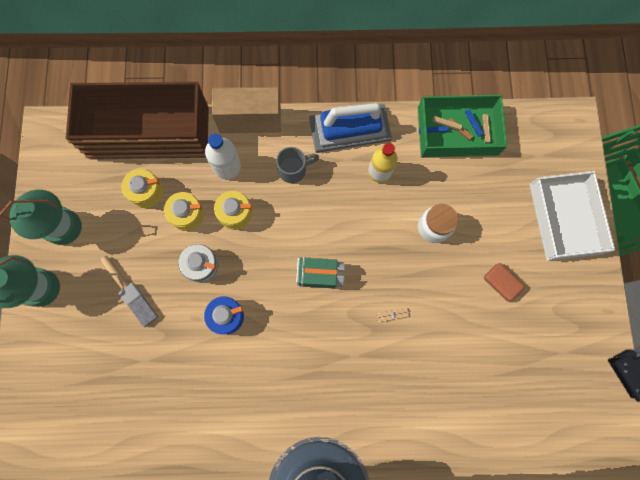

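View pics/scene.png

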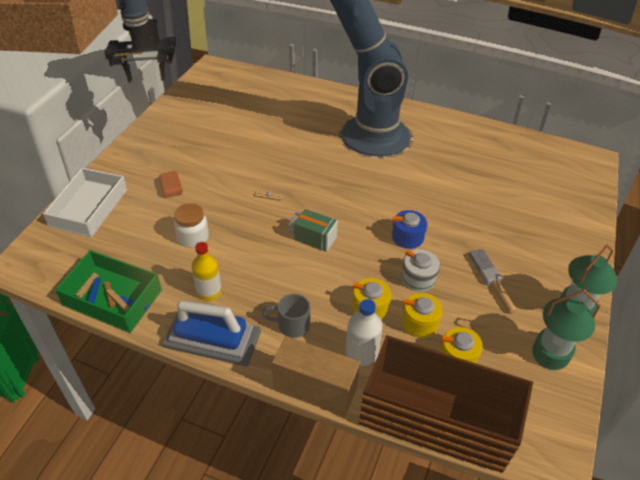

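The top picture shows the green tin lying at about (320,272), stripe up, with the grey foot at its right end (343,273). There are five key-bearing canisters: blue (224,315), yellow (140,188), (183,210) and (232,209), and white (198,263). Only the white one fits the description, so I'll enlarge it to confirm.

```bash
cat >> h.py <<'E'
def go(p,yaw):
    "shift (cm, tool axes) and turn to bring the tool (pointing down) to p with tool x at world angle yaw (deg)"
    s=manip.sense();R=Ro.from_rotvec(s['eef_rot']).as_matrix()
    y0=np.arctan2(R[1,0],R[0,0]);d=R.T@(np.array(p)-s['eef_pos'])*100
    t=-((np.radians(yaw)-y0+np.pi)%(2*np.pi)-np.pi)
    print('t',round(s['clock'],2),'pos',s['eef_pos'],'yaw',round(np.degrees(y0),1),'shift cm',d.round(2),'turn',round(t,3),'rows',np.linalg.norm(d)/4.17,abs(t)/.125,'F',s['force'],'w',s['width'])
E
python3 - <<'E'
from h import *
im=[cv2.imread('pics/top.png')[230:295,150:245],cv2.imread('pics/scene.png')[235:300,375:470]]
cv2.imwrite('pics/c1.png',np.hstack([cv2.resize(i,None,fx=4,fy=4,interpolation=cv2.INTER_CUBIC) for i in im]))
f=manip.grab_frame('wrist');print(np.array(f['mount']),f['fx'])
go([.48,.0,.30],80)
E
```

```text
[[ 0.0013 -0.957  -0.2902  0.0796]
 [ 1.      0.0011  0.0011  0.0016]
 [-0.0007 -0.2902  0.957  -0.1449]
 [ 0.      0.      0.      1.    ]] 377.9176884342767
t 1.25 pos [ 0.2881 -0.6105  0.2396] yaw 25.3 shift cm [ 43.41 -47.02  -6.05] turn -0.955 rows 15.414244850639838 7.643492854633514 F [-0.2558  0.8134  0.7712] w 0.08659116000444399
```

View pics/c1.png

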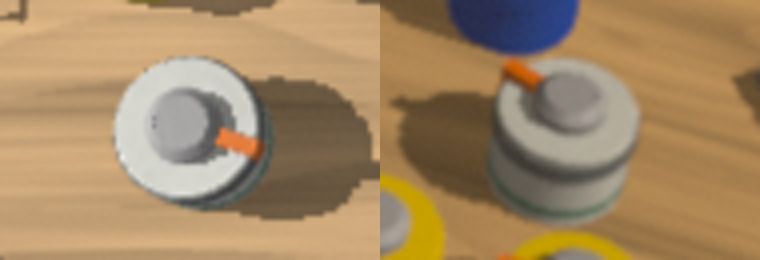

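The crop confirms it: a white body with a grey boss, and the orange key pointing right and slightly down (crop ~(240,145)). That is world -y and a little -x.

move_arm --steps '[[[1,2.7,-2.9,-0.6,-0.1],[1,5.4,-5.8,-1.2,-0.2],[1,8.1,-8.7,-1.8,-0.3],[1,10.8,-11.6,-2.4,-0.4],[1,13.5,-14.5,-3,-0.5],[1,16.2,-17.4,-3.6,-0.6],[1,18.9,-20.3,-4.2,-0.7],[1,21.6,-23.2,-4.8,-0.8],[1,24.3,-26.1,-5.4,-0.9],[1,27,-29,-6,-0.955]]]'

```text
clock: 2.08
eef_pos: [0.4087, -0.2311, 0.3002]
eef_rot: [2.402, 2.023, -0.0]
force: [0.3, 0.0, 0.1]
width: 0.0871
grasp_force: 0.0
```

```bash
python3 -c "
from h import *
go([.48,.0,.30],80)"
```

```text
t 2.08 pos [ 0.4087 -0.2311  0.3002] yaw 80.2 shift cm [23.98  3.1   0.  ] turn 0.004 rows 5.799230474168163 0.028795572730011543 F [0.3336 0.0497 0.106 ] w 0.08708437780603005
```

move_arm --steps '[[[1,4,0.5,0,0],[1,8,1,0,0],[1,12,1.6,0,0],[1,16,2,0,0],[1,20,2.6,0,0],[1,22,3,0,0],[1,22,3,0,0]]]'

```text
clock: 2.67
eef_pos: [0.4774, -0.0157, 0.3002]
eef_rot: [-2.397, -2.03, -0.005]
force: [0.8, -0.8, 0.3]
width: 0.0872
grasp_force: 0.0
```

Run:
```python
from h import *
s=manip.sense();f=manip.grab_frame('wrist');c=cam(f,s);save('w1',f['image'])
for l,z in [('tin_centre',.031),('tin_foot',.031),('lower_seat',.06),('key_home',.06)]:
    for r in manip.landmark_of('wrist',l)[:3]: print(l,round(r['p'],2),np.round(r['location'],1),atz(c,r['location'],z)[0])
r=manip.cut_out('wrist','tin_centre')[0];print(r['p'],r['extent'])
# stripe (orange) on top face z=.062
hsv=cv2.cvtColor(f['image'],cv2.COLOR_RGB2HSV)
m=((hsv[...,0]<20)&(hsv[...,1]>170)&(hsv[...,2]>120)&r['mask']).astype(np.uint8)
v,u=np.nonzero(m);P=atz(c,np.c_[u,v],.062)[:,:2];mu=P.mean(0);w,V=np.linalg.eigh(np.cov(P.T));a=V[:,1]
print('stripe',len(P),mu,np.degrees(np.arctan2(a[1],a[0])),((P-mu)@a).min(),((P-mu)@a).max())
v,u=np.nonzero(r['mask']);P=atz(c,np.c_[u,v],.062)[:,:2]
g=(hsv[...,0]>50)&(hsv[...,0]<95)&(hsv[...,1]>80)&r['mask'];v,u=np.nonzero(g);P=atz(c,np.c_[u,v],.062)[:,:2].astype(np.float32)
print('green rect',cv2.minAreaRect(P))
```

```text
tin_centre 0.97 [323.6 196.7] [ 0.4902 -0.0151  0.031 ]
tin_foot 0.7 [327.  243.7] [ 0.4856 -0.0696  0.031 ]
key_home 0.87 [194.1   5.9] [0.4028 0.1795 0.06  ]
0.8 [323.1, 198.4, 60.0, 107.3]
stripe 497 [ 0.4889 -0.0146] 85.57435724668237 -0.03761689317748317 0.035474493862885315
green rect ((0.4893067479133606, -0.008306536823511124), (0.08703618496656418, 0.05803801491856575), 85.60853576660156)
```

View pics/w1.png

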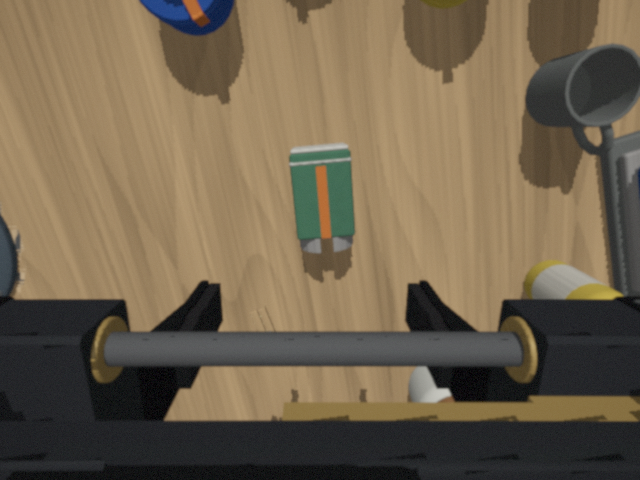

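The wrist picture shows the tin at (323,197), stripe up, with the notched foot at its lower end (327,243). All three measures agree: centre ≈ (0.490, -0.014) and axis yaw 85.6°. I'll grasp it 14 mm from its top end.

```bash
python3 -c "
from h import *
go([.4928,.027,.08],85.6);go([.4928,.027,.029],85.6)"
```

```text
t 2.97 pos [ 0.476  -0.0232  0.2995] yaw 79.8 shift cm [ 5.26  0.76 21.94] turn -0.101 rows 5.413737654348949 0.809502687757611 F [-0.7886 -0.5449  1.0166] w 0.08686927266397573
t 2.97 pos [ 0.476  -0.0232  0.2995] yaw 79.8 shift cm [ 5.26  0.76 27.04] turn -0.101 rows 6.608859967770974 0.809502687757611 F [-0.7886 -0.5449  1.0166] w 0.08686927266397573
```

```bash
cat > tin.py <<'E'
from h import *
manip.grab_frame('wrist');s=manip.sense();f=manip.grab_frame('wrist');c=cam(f,s)
for l in ['tin_centre','tin_foot']:
    for r in manip.landmark_of('wrist',l)[:1]: print(l,round(r['p'],2),atz(c,r['location'],.031)[0])
r=manip.cut_out('wrist','tin_centre')[0]
hsv=cv2.cvtColor(f['image'],cv2.COLOR_RGB2HSV)
m=(hsv[...,0]<20)&(hsv[...,1]>170)&(hsv[...,2]>120)&r['mask']
v,u=np.nonzero(m);P=atz(c,np.c_[u,v],.062)[:,:2];mu=P.mean(0);w,V=np.linalg.eigh(np.cov(P.T));a=V[:,1]
print('stripe',len(P),mu,np.degrees(np.arctan2(a[1],a[0])),((P-mu)@a).min(),((P-mu)@a).max())
E
python3 - <<'E'
import tin
from h import *
go([.4928,.027,.08],85.6);go([.4928,.027,.029],85.6)
E
```

```text
tin_centre 0.77 [ 0.4913 -0.0135  0.031 ]
tin_foot 0.73 [ 0.4838 -0.0711  0.031 ]
stripe 508 [ 0.489  -0.0144] 85.61010349400092 -0.03719955553280534 0.03513997600739184
t 3.22 pos [ 0.4763 -0.0222  0.2996] yaw 79.9 shift cm [ 5.13  0.76 21.96] turn -0.099 rows 5.411068918652438 0.7948920811375473 F [0.0957 0.8391 0.2001] w 0.08669031392776429
t 3.22 pos [ 0.4763 -0.0222  0.2996] yaw 79.9 shift cm [ 5.14  0.76 27.06] turn -0.099 rows 6.607318070015775 0.7948920811375473 F [0.0957 0.8391 0.2001] w 0.08669031392776429
```

move_arm --steps '[[[1,2.6,0.4,3,-0.1],[1,5.1,0.8,6,-0.1],[1,5.1,0.8,10,-0.1],[1,5.1,0.8,14,-0.1],[1,5.1,0.8,18,-0.1],[1,5.1,0.8,22,-0.1],[1,5.1,0.8,24.5,-0.1],[1,5.1,0.8,26,-0.1],[1,5.1,0.8,27,-0.1],[1,5.1,0.8,27,-0.1]]]'

```text
clock: 4.05
eef_pos: [0.4921, 0.027, 0.0278]
eef_rot: [-2.302, -2.135, 0.004]
force: [0.4, 0.8, -0.2]
width: 0.0871
grasp_force: 0.0
```

move_arm --steps '[[[-1,0,0,0,0],[-1,0,0,0,0],[-1,0,0,0,0],[-1,0,0,0,0],[-1,0,0,0,0],[-1,0,0,0,0]]]'

```text
clock: 4.55
eef_pos: [0.4924, 0.0273, 0.0303]
eef_rot: [-2.304, -2.136, 0.002]
force: [-2.8, 0.3, 6.5]
width: 0.062
grasp_force: 30.0
```

move_arm --steps '[[[-1,0,0,-1,0],[-1,0,0,-2,0],[-1,0,0,-3,0],[-1,0,0,-4,0],[-1,0,0,-5,0],[-1,0,0,-6,0],[-1,0,0,-7,0],[-1,0,0,-8,0],[-1,0,0,-9,0],[-1,0,0,-9,0]]]'

```text
clock: 5.38
eef_pos: [0.4945, 0.0275, 0.1218]
eef_rot: [2.301, 2.135, 0.005]
force: [0.6, -0.4, -2.8]
width: 0.0617
grasp_force: 29.9
```

Run:
```python
from h import *
s=manip.sense();print(s['eef_pos'],s['force'],s['wrist_torque'],s['width'])
f=manip.grab_frame('scene')['image'][140:300,240:400];g=manip.grab_frame('wrist')['image']
save('l1',np.hstack([cv2.resize(f,(480,480)),cv2.resize(g,(320,480))*0+cv2.resize(g[100:340,240:400],(320,480))]))
```

```text
[0.4945 0.0275 0.1218] [ 0.6087 -0.353  -2.7586] [ 0.1685 -0.1122 -0.0066] 0.061678977377828306
```

View pics/l1.png

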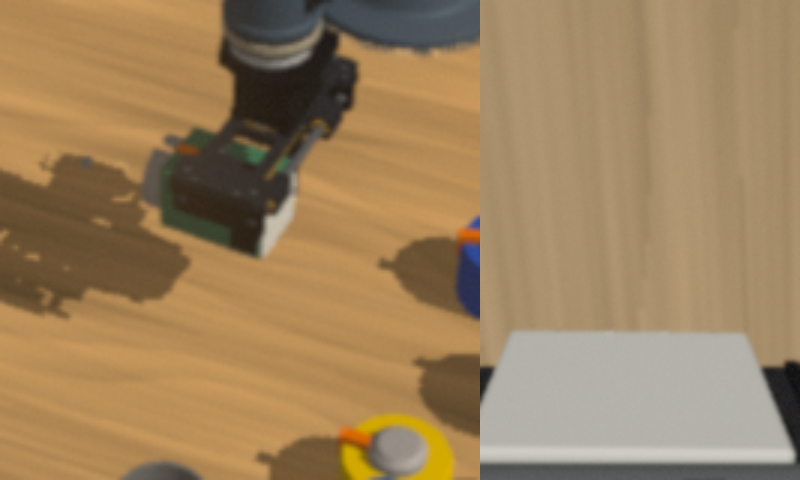

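It is held rigidly by its end and has not swung down. I'll see whether a partly open command eases the grip.

move_arm --steps '[[[0.3,0,0,1,0],[0.35,0,0,2,0],[0.38,0,0,2,0],[0.38,0,0,2,0]]]'

```text
clock: 5.82
eef_pos: [0.4918, 0.0272, 0.0979]
eef_rot: [-2.301, -2.135, 0.004]
force: [0.2, 0.4, -4.0]
width: 0.0619
grasp_force: 29.9
```

move_arm --steps '[[[0.4,0,0,0,0],[0.41,0,0,0,0]]]'

```text
clock: 5.98
eef_pos: [0.4932, 0.0274, 0.0994]
eef_rot: [-2.303, -2.137, -0.0]
force: [0.1, -0.1, -3.4]
width: 0.0618
grasp_force: 29.9
```

The grip force stays at 30 N. Next I'll measure the tilt, then use quick upward jerks, whose inertia helps gravity turn the tin in the pads.

```bash
cat > tilt.py <<'E'
from h import *
from scipy.optimize import minimize_scalar
def tilt(L=.096,names=('scene','top')):
    s=manip.sense();R=Ro.from_rotvec(s['eef_rot']).as_matrix();ax=R[:,0];g=s['eef_pos']-.002*R[:,2]
    for n in names:
        c=cam(manip.grab_frame(n))
        for l,D in [('tin_foot',L),('tin_centre',L-.055)]:
            q=manip.landmark_of(n,l)
            if not q: print(n,l,'none');continue
            P=lambda a:g+D*(-np.cos(a)*ax-np.sin(a)*np.array([0,0,1]))
            e=lambda a:np.linalg.norm(topix(c,P(a))[0]-q[0]['location'])
            A=np.radians(np.arange(-30,121,2));b=A[np.argmin([e(a) for a in A])]
            print(n,l,round(q[0]['p'],2),np.round(q[0]['location'],1),'tilt',round(np.degrees(b)),'err px',round(e(b),1))
    print(s['eef_pos'],s['force'],s['wrist_torque'],s['width'])
if __name__=='__main__': tilt()
E
python3 tilt.py
```

```text
scene tin_foot 0.68 [293.2 201.5] tilt 0 err px 1.8
scene tin_centre 0.71 [312.9 207.7] tilt -6 err px 1.5
top tin_foot none
top tin_centre none
[0.4932 0.0274 0.0994] [ 0.0768 -0.061  -3.4292] [ 0.1125 -0.1119  0.0454] 0.06183835371281132
```

move_arm --steps '[[[-1,0,0,-3,0],[-1,0,0,-7,0],[-1,0,0,-11,0],[-1,0,0,-14,0],[-1,0,0,-14,0],[-1,0,0,-10,0],[-1,0,0,-6,0],[-1,0,0,-10,0],[-1,0,0,-14,0],[-1,0,0,-14,0]]]'

```text
clock: 7.12
eef_pos: [0.4967, 0.0284, 0.2432]
eef_rot: [2.3, 2.134, 0.011]
force: [1.9, 0.2, -2.2]
width: 0.0622
grasp_force: 30.0
```

```bash
python3 tilt.py
```

```text
scene tin_foot 0.95 [293.1 156.8] tilt 0 err px 2.6
scene tin_centre 0.89 [314.2 165.8] tilt 10 err px 2.2
top tin_foot 0.42 [349.4 259.2] tilt 8 err px 3.8
top tin_centre none
[0.4967 0.0284 0.2432] [ 1.9315  0.159  -2.2274] [ 0.2642 -0.3398 -0.0327] 0.06219249102885083
```

No slip at all. I'll lay it back down and regrip only the upper corner of the top end with the fingertips: a small patch gives less torsional friction and a longer lever.

move_arm --steps '[[[-1,0,0,4,0],[-1,0,0,8,0],[-1,0,0,12,0],[-1,0,0,16,0],[-1,0,0,19,0],[-1,0,0,20,0],[-1,0,0,20.6,0],[-1,0,0,21,0],[-1,0,0,21,0],[1,0,0,21,0]]]'

```text
clock: 8.25
eef_pos: [0.4951, 0.0276, 0.0315]
eef_rot: [2.301, 2.135, 0.005]
force: [-0.3, -0.4, -0.1]
width: 0.0642
grasp_force: 0.0
```

move_arm --steps '[[[1,0,0,0,0],[1,0,0,0,0],[1,0,0,-3,0],[1,0,0,-4.2,0],[1,1.9,0,-4.2,0],[1,1.9,0,-4.2,0]]]'

```text
clock: 8.75
eef_pos: [0.4964, 0.0491, 0.0736]
eef_rot: [2.299, 2.138, 0.009]
force: [1.0, 2.5, 1.2]
width: 0.0865
grasp_force: 0.0
```

```bash
python3 tin.py; python3 -c "
from h import *
go([.4941,.0455,.071],85.6)"
```

```text
stripe 433 [0.4936 0.0085] 83.40769651765163 -0.013216446628093181 0.006489517588906153
t 9.0 pos [0.4942 0.0453 0.0712] yaw 85.7 shift cm [ 0.02 -0.01  0.02] turn 0.001 rows 0.00753643536334842 0.00871932872369996 F [0.031  0.3243 0.8462] w 0.08688868291944601
```

move_arm --steps '[[[-1,0,0,0,0],[-1,0,0,0,0],[-1,0,0,0,0],[-1,0,0,0,0],[-1,0,0,-1,0],[-1,0,0,-2,0],[-1,0,0,-3,0],[-1,0,0,-4,0],[-1,0,0,-5,0],[-1,0,0,-5,0]]]'

```text
clock: 9.83
eef_pos: [0.4961, 0.0465, 0.1241]
eef_rot: [2.301, 2.134, 0.006]
force: [-0.2, -0.4, -0.6]
width: 0.0281
grasp_force: 0.0
```

```bash
python3 tilt.py
```

```text
scene tin_foot 0.25 [312.7 230.7] tilt 60 err px 4.0
scene tin_centre 0.59 [313.4 229.5] tilt 56 err px 17.2
top tin_foot none
top tin_centre 0.71 [196.3 260.9] tilt 120 err px 88.0
[0.4961 0.0465 0.1241] [-0.1973 -0.384  -0.601 ] [ 0.0244 -0.1049  0.0224] 0.02813848428955144
```

move_arm --steps '[[[1,-2,0,-4,0],[1,-4,0,-8,0],[1,-6,0,-11,0],[1,-6,0,-12,0],[1,-6,0,-12,0],[1,-6,0,-12,0]]]'

```text
clock: 10.63
eef_pos: [0.4897, -0.0133, 0.241]
eef_rot: [-2.303, -2.136, 0.0]
force: [-1.0, 0.1, -0.4]
width: 0.037
grasp_force: 0.0
```

```bash
python3 tin.py; python3 -c "
from h import *
go([.4941,.0455,.071],85.6)"
```

```text
tin_centre 0.7 [ 0.4956 -0.0143  0.031 ]
tin_foot 0.83 [ 0.4866 -0.0676  0.031 ]
t 10.88 pos [ 0.4892 -0.0128  0.24  ] yaw 85.8 shift cm [ 5.84  0.11 16.9 ] turn 0.004 rows 4.288699704582424 0.028747142366746914 F [-0.4439 -0.0652  0.0845] w 0.05736525830896538Traceback (most recent call last):
  File "tin.py", line 5, in <module>
    r=manip.cut_out('wrist','tin_centre')[0]
      ~~~~~~~~~~~~~~~~~~~~~~~~~~~~~~~~~~~^^^
IndexError: list index out of range
```

```bash
sed -i "s/^r=manip.cut_out.*/r=(manip.cut_out('wrist','tin_centre') or [{'mask':np.pad(np.ones((200,120),bool),((80,200),(260,260)))}])[0]/" tin.py
python3 - <<'E'
import tin
from h import *
save('w2',tin.f['image'])
go([.4941,.0425,.058],85.6)
E
```

```text
tin_centre 0.85 [ 0.4962 -0.0129  0.031 ]
tin_foot 0.88 [ 0.4876 -0.0681  0.031 ]
stripe 690 [ 0.491  -0.0129] 87.28135803790735 -0.03759033027869151 0.034866150708044205
t 11.13 pos [ 0.4899 -0.0134  0.2412] yaw 85.7 shift cm [ 5.6   0.01 18.32] turn 0.002 rows 4.593592151179475 0.018651547699590765 F [-0.2499  0.6751 -0.962 ] w 0.07720680240947488
```

View pics/w2.png

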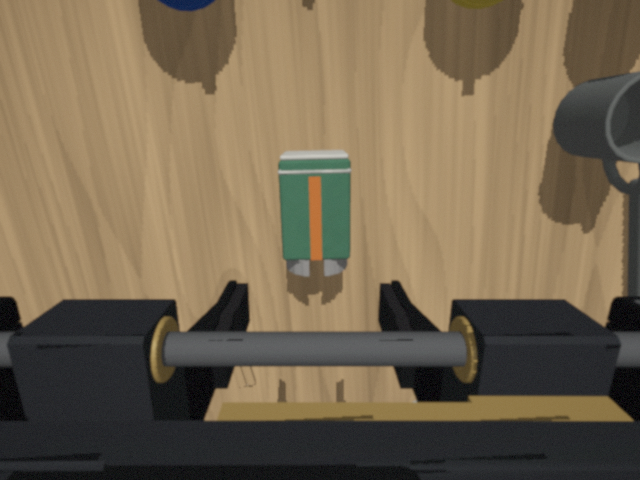

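move_arm --steps '[[[1,3,0,4,0],[1,5.5,0,8,0],[1,5.5,0,12,0],[1,5.5,0,15,-0.02],[1,5.5,0,17,-0.02],[1,5.5,0,18.2,-0.02],[1,5.5,0,18.6,-0.02],[1,5.5,0,18.6,-0.02],[-1,5.5,0,18.6,-0.02],[-1,5.5,0,18.6,-0.02]]]'

```text
clock: 11.97
eef_pos: [0.4956, 0.0413, 0.0571]
eef_rot: [2.28, 2.157, 0.004]
force: [-0.1, 0.3, -0.4]
width: 0.08
grasp_force: 0.0
```

move_arm --steps '[[[-1,0,0,0,0],[-1,0,0,0,0],[-1,0,0,0,0],[-1,0,0,0,0]]]'

```text
clock: 12.3
eef_pos: [0.4941, 0.0412, 0.0563]
eef_rot: [2.282, 2.159, -0.0]
force: [-2.0, -0.0, 6.2]
width: 0.0617
grasp_force: 30.0
```

Gripped at 61.7 mm. Now I'll lift and check the tilt.

move_arm --steps '[[[-1,0,0,-1,0],[-1,0,0,-2,0],[-1,0,0,-3,0],[-1,0,0,-4,0],[-1,0,0,-6,0],[-1,0,0,-8,0],[-1,0,0,-8,0]]]'

```text
clock: 12.88
eef_pos: [0.4968, 0.0419, 0.1395]
eef_rot: [2.278, 2.156, 0.01]
force: [0.9, 0.6, -3.8]
width: 0.0616
grasp_force: 30.0
```

```bash
python3 -c "
import tilt; tilt.tilt(L=.107)"
```

```text
scene tin_foot 0.75 [294.1 197. ] tilt 10 err px 1.7
scene tin_centre 0.67 [314. 205.] tilt 24 err px 0.2
top tin_foot 0.37 [340.9 268.1] tilt 18 err px 2.7
top tin_centre 0.64 [227.4 163.9] tilt 120 err px 115.0
[0.4968 0.0419 0.1395] [ 0.8931  0.5748 -3.8145] [ 0.1595 -0.1743  0.0291] 0.061583675407349804
```

move_arm --steps '[[[-1,0,0,-4,0],[-1,0,0,-8,0],[-1,0,0,-4,0],[-1,0,0,0,0],[-1,0,0,-4,0],[-1,0,0,-8,0],[-1,0,0,-4,0],[-1,0,0,0,0],[-1,0,0,-4,0],[-1,0,0,-8,0]]]'

```text
clock: 14.02
eef_pos: [0.4888, 0.04, 0.2064]
eef_rot: [-2.267, -2.147, 0.024]
force: [1.7, 0.2, -2.4]
width: 0.0615
grasp_force: 30.0
```

```bash
python3 -c "
import tilt; tilt.tilt(L=.107)"
```

```text
scene tin_foot 0.78 [310.2 200.8] tilt 56 err px 0.8
scene tin_centre 0.9 [323.8 197.9] tilt 70 err px 4.3
top tin_foot none
top tin_centre 0.67 [382.2 167.5] tilt -16 err px 111.3
[0.4888 0.04   0.2064] [ 1.6877  0.2387 -2.4174] [ 0.1229 -0.4638  0.0271] 0.0614780538832622
```

It turned to roughly 45°. I'll fit the tilt with the off-axis pivot.

```bash
cat > tilt2.py <<'E'
from h import *
from scipy.optimize import least_squares
def tilt2(pv=(-.004,-.008),names=('scene','top')):
    s=manip.sense();R=Ro.from_rotvec(s['eef_rot']).as_matrix();a=R[:,0];a=a/np.linalg.norm(a);u=np.array([0,0,1.])
    P0=s['eef_pos']+pv[0]*a+pv[1]*u
    def P(f,L,h=-.025):  # point at axial -L, height h from TCP at tilt 0
        x,z=-L-pv[0],h-pv[1];f=np.radians(f)
        return P0+(x*np.cos(f)-z*np.sin(f)*-1*-1)*a*1+(x*np.sin(f)+z*np.cos(f))*u
    obs=[]
    for n in names:
        c=cam(manip.grab_frame(n))
        for l,L in [('tin_foot',.107),('tin_centre',.052)]:
            for q in manip.landmark_of(n,l)[:1]:
                if np.linalg.norm(topix(c,P(45,L))[0]-q['location'])<60: obs.append((n,l,c,L,np.array(q['location'])))
    A=np.arange(-20,121)
    for n,l,c,L,q in obs:
        e=[np.linalg.norm(topix(c,P(f,L))[0]-q) for f in A];print(n,l,q.round(1),A[np.argmin(e)],round(min(e),1))
    e=[sum(np.linalg.norm(topix(c,P(f,L))[0]-q) for n,l,c,L,q in obs) for f in A];f=A[np.argmin(e)]
    edge=P(f,.107,-.055)
    print('tilt',f,'TCP',s['eef_pos'],'foot',P(f,.107),'low edge',edge,'F',s['force'],s['wrist_torque'],'w',s['width'],s['clock'])
    return f
if __name__=='__main__': tilt2()
E
python3 tilt2.py
```

```text
scene tin_foot [305.3 198. ] 40 0.8
scene tin_centre [322.3 194.2] 45 0.2
tilt 40 TCP [0.4928 0.0408 0.2143] foot [ 0.4889 -0.0311  0.1271] low edge [ 0.49   -0.0119  0.1041] F [-0.2617 -0.2983 -4.3151] [ 0.0156 -0.0243  0.0427] w 0.061475131327838814 14.3167
```

move_arm --steps '[[[-1,0.7,0,0.7,0],[-1,2,0,2,0],[-1,4.5,0,4,0],[-1,7.5,0,6.5,0],[-1,4.5,0,3.5,0],[-1,1.5,0,0.5,0],[-1,-1.5,0,-2,0],[-1,-4,0,-3.5,0],[-1,-5.5,0,-4.5,0],[-1,-6,0,-5,0]]]'

```text
clock: 15.45
eef_pos: [0.4914, -0.0216, 0.2664]
eef_rot: [2.285, 2.152, -0.0]
force: [0.4, -0.0, -4.3]
width: 0.0619
grasp_force: 30.0
```

```bash
python3 tilt2.py
```

```text
scene tin_foot [299.2 184.2] 67 3.8
scene tin_centre [308.4 178.4] 77 3.5
tilt 69 TCP [ 0.4914 -0.0216  0.2664] foot [ 0.4899 -0.0465  0.1562] low edge [ 0.4915 -0.0186  0.1454] F [ 0.4033 -0.0299 -4.2636] [ 0.0413 -0.096  -0.0069] w 0.061934144845292645 15.45
```

Tilt is now ~70°, so I'll lower it onto its foot edge and roll it upright by moving toward the foot side.

move_arm --steps '[[[-1,0,0,3,0],[-1,0,0,6.5,0],[-1,0,0,10,0],[-1,0,0,12.5,0],[-1,0,0,13.6,0],[-1,0,0,14.2,0],[-1,0,0,14.6,0],[-1,0,0,14.6,0]]]'

```text
clock: 16.42
eef_pos: [0.491, -0.0171, 0.1223]
eef_rot: [-2.28, -2.161, 0.003]
force: [-6.6, -0.2, 14.9]
width: 0.0616
grasp_force: 30.4
```

```bash
python3 tilt2.py
```

```text
scene tin_foot [302.3 228.5] 69 3.1
scene tin_centre [310.1 219.9] 76 0.2
tilt 72 TCP [ 0.491  -0.0171  0.1223] foot [ 0.4899 -0.0367  0.0111] low edge [ 0.4915 -0.0082  0.0018] F [-6.565  -0.1853 14.9334] [0.1008 2.3326 0.0282] w 0.06162015359682204 16.4167
```

move_arm --steps '[[[-1,-0.5,0,0.1,0],[-1,-1,0,0.2,0],[-1,-1.5,0,0.4,0],[-1,-2,0,0.6,0],[-1,-2.5,0,0.8,0],[-1,-3,0,1,0],[-1,-3.4,0,1.1,0],[-1,-3.4,0,1.1,0]]]'

```text
clock: 17.38
eef_pos: [0.4916, -0.0549, 0.1136]
eef_rot: [2.278, 2.153, -0.002]
force: [-8.7, -3.9, 28.2]
width: 0.0624
grasp_force: 30.6
```

```bash
python3 tilt2.py
```

```text
scene tin_foot [299.2 227.9] 86 6.0
scene tin_centre [300.5 219.2] 91 0.2
top tin_centre [333.8 271. ] 83 2.2
tilt 87 TCP [ 0.4916 -0.0549  0.1136] foot [ 0.492  -0.0473  0.0018] low edge [ 0.4937 -0.0174  0.    ] F [-8.7293 -3.8789 28.1988] [-0.9349  2.0871  0.0425] w 0.062443180401829404 17.3833
```

move_arm --steps '[[[-1,0,0,-0.2,0],[-1,0,0,-0.3,0],[1,0,0,-0.3,0],[1,0,0,-0.3,0],[1,0,0,-0.3,0],[1,0,0,-0.3,0],[1,0,0,-0.3,0]]]'

```text
clock: 18.27
eef_pos: [0.4892, -0.0523, 0.1114]
eef_rot: [-2.281, -2.16, -0.001]
force: [-0.5, -0.6, -0.5]
width: 0.0843
grasp_force: 0.0
```

move_arm --steps '[[[1,0,0,-3,0],[1,0,0,-7,0],[1,-3,0,-10,0],[1,-6,0,-13,0],[1,-8,0,-14,0],[1,-8,0,-14,0],[1,-8,0,-14,0]]]'

```text
clock: 18.85
eef_pos: [0.4848, -0.1337, 0.252]
eef_rot: [2.284, 2.155, 0.001]
force: [-0.4, 1.1, -1.1]
width: 0.0871
grasp_force: 0.0
```

Run:
```python
from h import *
s=manip.sense();f=manip.grab_frame('wrist');s=manip.sense();f=manip.grab_frame('wrist');c=cam(f,s)
print(s['eef_pos'],s['clock'])
for l,z in [('tin_centre',.055),('tin_foot',.0)]:
    for r in manip.landmark_of('wrist',l)[:1]: print(l,round(r['p'],2),np.round(r['location']),atz(c,r['location'],z)[0])
g=manip.grab_frame('scene');c=cam(g)
for l,z in [('tin_centre',.055),('tin_foot',.0)]:
    for r in manip.landmark_of('scene',l)[:1]: print(l,round(r['p'],2),np.round(r['location']),atz(c,r['location'],z)[0])
save('w3',np.hstack([f['image'][:400,120:520],cv2.resize(g['image'][160:280,250:370],(400,400))]))
```

```text
[ 0.4844 -0.1322  0.2512] 18.9
tin_centre 0.57 [304. 219.] [ 0.4862 -0.0336  0.055 ]
tin_foot 0.72 [302. 234.] [ 0.4869 -0.0393  0.    ]
```

View pics/w3.png

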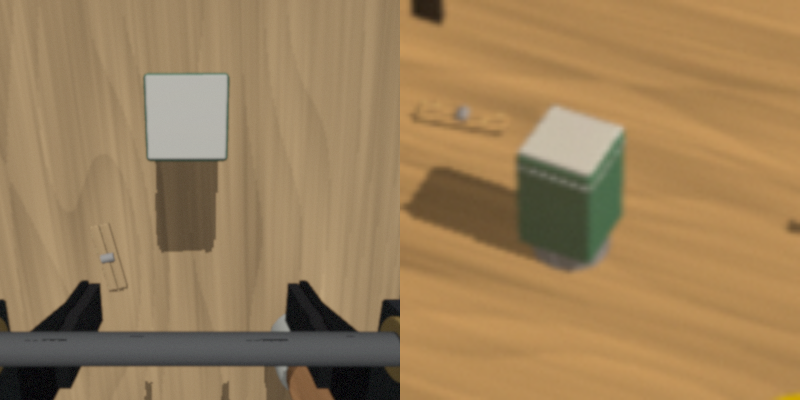

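The green canister stands upright: its white lid is square at crop (187,116), and the side view shows it vertical on its foot. Next I'll measure the lid, then look at the white canister with the empty hand.

```bash
cat > lid.py <<'E'
from h import *
def lid(z=.11,box=None):
    manip.grab_frame('wrist');s=manip.sense();f=manip.grab_frame('wrist');c=cam(f,s)
    hsv=cv2.cvtColor(f['image'],cv2.COLOR_RGB2HSV);m=((hsv[...,1]<45)&(hsv[...,2]>140)).astype(np.uint8);m[290:]=0
    n,lab,st,ce=cv2.connectedComponentsWithStats(m)
    for i in range(1,n):
        if st[i,4]>2000:
            v,u=np.nonzero(lab==i);P=atz(c,np.c_[u,v],z)[:,:2].astype(np.float32);print('lid px',ce[i],cv2.minAreaRect(P))
    return s,f,c
if __name__=='__main__': lid()
E
python3 lid.py; python3 -c "
from h import *
go([.516,.175,.25],87)"
```

```text
lid px [306.2716 116.1109] ((0.484214186668396, -0.04856966435909271), (0.056766726076602936, 0.05727548897266388), 87.01832580566406)
t 19.3 pos [ 0.4846 -0.1319  0.2512] yaw 86.9 shift cm [30.81  1.49  0.13] turn -0.001 rows 7.3980652968542495 0.01142123081735491 F [-0.4286  0.3209  0.9092] w 0.08651202748004626
```

move_arm --steps '[[[1,3,0.2,0,0],[1,7,0.4,0,0],[1,11,0.6,0,0],[1,15,0.8,0,0],[1,19,1,0,0],[1,23,1.2,0,0],[1,27,1.4,0,0],[1,30,1.5,0,0],[1,30.8,1.5,0,0],[1,30.8,1.5,0,0]]]'

```text
clock: 20.13
eef_pos: [0.5158, 0.1776, 0.2516]
eef_rot: [-2.274, -2.165, -0.001]
force: [-0.9, -0.7, 0.1]
width: 0.0875
grasp_force: 0.0
```

Run:
```python
from h import *
manip.grab_frame('wrist');s=manip.sense();f=manip.grab_frame('wrist');c=cam(f,s);save('w4',f['image'])
print(s['eef_pos'],s['eef_rot'])
for l,z in [('lower_seat',.06),('key_home',.06)]:
    for r in manip.landmark_of('wrist',l)[:3]: print(l,round(r['p'],2),np.round(r['location']),atz(c,r['location'],z)[0])
hsv=cv2.cvtColor(f['image'],cv2.COLOR_RGB2HSV)
for n,m,z in [('key',(hsv[...,0]<20)&(hsv[...,1]>170)&(hsv[...,2]>120),.068)]:
    k,lab,st,ce=cv2.connectedComponentsWithStats(m.astype(np.uint8))
    for i in range(1,k):
        if st[i,4]>60:
            v,u=np.nonzero(lab==i);print(n,st[i],cv2.minAreaRect(atz(c,np.c_[u,v],z)[:,:2].astype(np.float32)))
```

```text
[0.5162 0.1748 0.2512] [-2.279  -2.1621  0.0012]
lower_seat 0.96 [461. 182.] [0.6486 0.1972 0.06  ]
lower_seat 0.9 [464.  35.] [0.6438 0.3145 0.06  ]
lower_seat 0.8 [310.  96.] [0.5187 0.276  0.06  ]
key_home 0.96 [318. 138.] [0.5239 0.2413 0.06  ]
key_home 0.83 [461. 221.] [0.651  0.1616 0.06  ]
key_home 0.7 [185. 214.] [0.4002 0.1809 0.06  ]
key [466  63  15  32 388] ((0.650144636631012, 0.28121113777160645), (0.011018410325050354, 0.022735347971320152), 3.8841402530670166)
key [291 124  15  28 193] ((0.5067981481552124, 0.2435639500617981), (0.021900132298469543, 0.007510021328926086), 72.61324310302734)
key [177 204  23  26 276] ((0.40468084812164307, 0.1801590621471405), (0.013377872295677662, 0.022149184718728065), 19.775239944458008)
key [455 212  14  24 279] ((0.6482687592506409, 0.16138625144958496), (0.02146318554878235, 0.010965898633003235), 88.31237030029297)
```

View pics/w4.png

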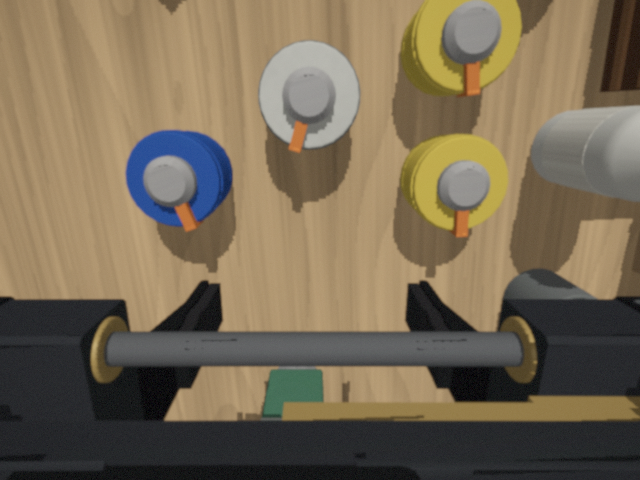

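The white canister is at (309,94) with its key at (298,137). I'll fit the disc and boss for a precise centre and key angle.

Run:
```python
from h import *
s=manip.sense();f=manip.grab_frame('wrist');c=cam(f,s)
im=f['image'][30:160,245:375];hsv=cv2.cvtColor(im,cv2.COLOR_RGB2HSV)
key=(hsv[...,0]<20)&(hsv[...,1]>170)&(hsv[...,2]>100)
disc=(hsv[...,1]<60)&(hsv[...,2]>90)
k,lab,st,ce=cv2.connectedComponentsWithStats(disc.astype(np.uint8));i=1+np.argmax(st[1:,4]);d=(lab==i)|key
def circ(m,z):
    ct=max(cv2.findContours(m.astype(np.uint8),0,cv2.CHAIN_APPROX_NONE)[0],key=cv2.contourArea)[:,0]+[245,30]
    P=atz(c,cv2.convexHull(ct.astype(np.int32))[:,0],z)[:,:2]
    from scipy.optimize import least_squares
    r=least_squares(lambda q:np.hypot(P[:,0]-q[0],P[:,1]-q[1])-q[2],[P[:,0].mean(),P[:,1].mean(),.04],loss='soft_l1',f_scale=.001);return r.x,np.sqrt(np.mean(r.fun**2))
print('disc z.06',circ(d,.06),'value range',np.percentile(hsv[...,2][d],[5,30,50,70,95]))
boss=(lab==i)&(hsv[...,2]<np.percentile(hsv[...,2][d],50)*.88)&(np.hypot(*(np.indices(d.shape)-np.array([64,64])[:,None,None]))<32)
b=cv2.morphologyEx(boss.astype(np.uint8),cv2.MORPH_OPEN,np.ones((3,3)));print('boss top z.074',circ(b,.074),b.sum())
v,u=np.nonzero(key);P=atz(c,np.c_[u,v]+[245,30],.068)[:,:2];print('key mean',P.mean(0),len(P))
q=circ(d,.06)[0];a=P.mean(0)-q[:2];print('key angle from disc centre',np.degrees(np.arctan2(a[1],a[0])),np.linalg.norm(a))
go([.4842,-.0486,.25],87)
```

```text
disc z.06 (array([0.518 , 0.2755, 0.0425]), np.float64(0.00011842592855677241)) value range [113. 155. 177. 181. 183.]
boss top z.074 (array([0.5181, 0.2709, 0.0225]), np.float64(0.0007661643460321367)) 1818
key mean [0.5072 0.2442] 194
key angle from disc centre -109.10682265217731 0.0331260583953616
t 20.38 pos [0.5168 0.1719 0.2513] yaw 86.7 shift cm [-22.2   -1.97   0.16] turn -0.006 rows 5.344250114586571 0.04829504723868183 F [ 0.5431 -0.3431 -0.024 ] w 0.0869784700265051
```

move_arm --steps '[[[1,-3,-0.3,0,0],[1,-7,-0.6,0,0],[1,-11,-1,0,0],[1,-15,-1.4,0,0],[1,-19,-1.8,0,0],[1,-22.2,-2,0,0],[1,-22.2,-2,2,0],[1,-22.2,-2,4,0],[1,-22.2,-2,5,0],[1,-22.2,-2,5,0]]]'

```text
clock: 21.22
eef_pos: [0.4824, -0.0476, 0.1996]
eef_rot: [-2.281, -2.155, 0.005]
force: [0.2, 0.8, 0.5]
width: 0.0869
grasp_force: 0.0
```

```bash
python3 -c "
from h import *
manip.grab_frame('top');manip.grab_frame('top')
go([.4842,-.0486,.083],87)"
```

```text
t 21.32 pos [ 0.4844 -0.0465  0.2019] yaw 86.8 shift cm [-0.21 -0.01 11.89] turn -0.003 rows 2.851385866076075 0.02213353445083044 F [-0.9118  0.2281  0.1582] w 0.08686587319037495
```

move_arm --steps '[[[1,-0.1,0,3,0],[1,-0.1,0,6,0],[1,-0.1,0,9,0],[1,-0.1,0,11,0],[1,-0.1,0,11.8,0],[1,-0.1,0,11.8,0],[-1,-0.1,0,11.8,0],[-1,-0.1,0,11.8,0],[-1,-0.1,0,11.8,0],[-1,-0.1,0,11.8,0]]]'

```text
clock: 22.15
eef_pos: [0.4852, -0.0475, 0.0848]
eef_rot: [2.28, 2.158, 0.002]
force: [0.1, -0.5, 0.8]
width: 0.0679
grasp_force: 0.0
```

move_arm --steps '[[[-1,0,0,0,0],[-1,0,0,0,0],[-1,0,0,0,0],[-1,0,0,0,0]]]'

```text
clock: 22.48
eef_pos: [0.4843, -0.0475, 0.0843]
eef_rot: [2.281, 2.159, -0.001]
force: [-2.2, 0.6, 5.8]
width: 0.0615
grasp_force: 29.9
```

```bash
python3 -c "
from h import *
for i in range(4):
    manip.grab_frame('top');go([.518,.275,.22],70.9)"
```

```text
t 22.53 pos [ 0.4843 -0.0475  0.0843] yaw 86.8 shift cm [ 32.37   1.6  -13.59] turn 0.278 rows 8.428577500745824 2.2261347583391355 F [-2.6907 -0.2339  6.7591] w 0.061901840173786436
t 22.58 pos [ 0.4843 -0.0475  0.0844] yaw 86.8 shift cm [ 32.38   1.59 -13.59] turn 0.278 rows 8.429035621119395 2.2257122227585597 F [-1.8955  0.3915  6.1872] w 0.06156411078067794
t 22.63 pos [ 0.4843 -0.0475  0.0843] yaw 86.8 shift cm [ 32.38   1.59 -13.59] turn 0.278 rows 8.429616433501048 2.2252615841064056 F [-2.4068 -0.0898  6.5149] w 0.06163230740980297
t 22.68 pos [ 0.4843 -0.0475  0.0844] yaw 86.8 shift cm [ 32.37   1.59 -13.59] turn 0.278 rows 8.428775724370027 2.225556760286281 F [-2.0206  0.5529  6.2464] w 0.061969799125176285
```

move_arm --steps '[[[-1,0,0,-3,0],[-1,0,0,-7,0],[-1,0,0,-11,0],[-1,3.5,0.2,-12.5,0.05],[-1,7.5,0.4,-12.5,0.1],[-1,11.5,0.6,-12.5,0.15],[-1,15.5,0.8,-12.5,0.2],[-1,19.5,1,-12.5,0.25],[-1,23.5,1.2,-12.5,0.278],[-1,27,1.4,-12.5,0.278]]]'

```text
clock: 23.52
eef_pos: [0.5122, 0.2238, 0.208]
eef_rot: [-2.558, -1.823, 0.001]
force: [0.9, -0.1, -3.6]
width: 0.062
grasp_force: 30.0
```

```bash
python3 -c "
from h import *
for i in range(4): manip.grab_frame('top')
go([.5184,.276,.18],70.9)"
```

```text
t 23.72 pos [0.5121 0.2223 0.2076] yaw 71.1 shift cm [ 5.29 -1.13  2.76] turn 0.004 rows 1.4551713154226866 0.029181145578512258 F [-0.0105 -0.5526 -4.8405] w 0.061800766020983104
```

move_arm --steps '[[[-1,1.5,-0.3,0,0],[-1,3,-0.6,0,0],[-1,4.5,-1,0,0],[-1,5.3,-1.1,1,0],[-1,5.3,-1.1,2,0],[-1,5.3,-1.1,2.7,0],[-1,5.3,-1.1,2.7,0]]]'

```text
clock: 24.3
eef_pos: [0.5189, 0.2719, 0.1784]
eef_rot: [2.56, 1.82, -0.01]
force: [-0.8, -0.6, -3.3]
width: 0.062
grasp_force: 30.0
```

Run:
```python
from h import *
for i in range(4): manip.grab_frame('top')
go([.5184,.276,.158],70.9)
f=manip.grab_frame('scene');c=cam(f);s=manip.sense()
for l in ('tin_foot','tin_centre','lower_seat'):
    for r in manip.landmark_of('scene',l)[:5]: print(l,round(r['p'],2),np.round(r['location'],1),atz(c,r['location'],{'tin_foot':s['eef_pos'][2]-.0843,'tin_centre':s['eef_pos'][2]-.0293,'lower_seat':.06}[l])[0])
```

```text
t 24.5 pos [0.5204 0.2743 0.1817] yaw 70.9 shift cm [ 0.09 -0.24  2.37] turn -0.001 rows 0.570637229870282 0.00638483774887888 F [ 0.1942  0.3509 -3.998 ] w 0.061658496669994955
tin_foot 0.8 [423.7 247.6] [0.5073 0.2768 0.0976]
tin_centre 0.62 [426.  237.1] [0.5275 0.2794 0.1526]
lower_seat 0.94 [462.1 342.5] [0.7091 0.4222 0.06  ]
lower_seat 0.85 [422.7 304.7] [0.6417 0.3161 0.06  ]
lower_seat 0.84 [372.  292.6] [0.6518 0.2003 0.06  ]
lower_seat 0.83 [413.8 220.5] [0.3883 0.2248 0.06  ]
lower_seat 0.67 [421.5 260.6] [0.5139 0.2787 0.06  ]
```

move_arm --steps '[[[-1,0.1,-0.2,0.5,0],[-1,0.1,-0.2,1.1,0],[-1,0.1,-0.2,1.7,0],[-1,0.1,-0.2,2,0],[-1,0.1,-0.2,2.2,0],[-1,0.1,-0.2,2.4,0],[-1,0.1,-0.2,2.4,0]]]'

```text
clock: 25.28
eef_pos: [0.5183, 0.2766, 0.1571]
eef_rot: [-2.559, -1.822, 0.001]
force: [-0.3, -0.3, -3.7]
width: 0.062
grasp_force: 30.0
```

Run:
```python
from h import *
for i in range(4): manip.grab_frame('top')
go([.5184,.276,.1443],70.9);print(manip.sense()['wrist_torque'])
```

```text
t 25.48 pos [0.5186 0.2769 0.1578] yaw 70.9 shift cm [-0.09  0.01  1.35] turn 0.0 rows 0.32436783793648205 0.0027208046435589495 F [ 0.5414  0.273  -3.9209] w 0.06186468405863405
[-0.0021 -0.0554  0.0164]
```

No contact yet, and it is centred. I'll lower slowly over the boss.

move_arm --steps '[[[-1,-0.05,0,0.1,0],[-1,-0.1,0,0.2,0],[-1,-0.1,0,0.3,0],[-1,-0.1,0,0.4,0],[-1,-0.1,0,0.5,0],[-1,-0.1,0,0.5,0]]]'

```text
clock: 25.98
eef_pos: [0.518, 0.2757, 0.1523]
eef_rot: [2.559, 1.823, -0.001]
force: [0.5, 0.3, -3.6]
width: 0.0617
grasp_force: 30.0
```

move_arm --steps '[[[-1,0,0,0.1,0],[-1,0,0,0.2,0],[-1,0,0,0.2,0],[-1,0,0,0.2,0]]]'

```text
clock: 26.32
eef_pos: [0.5181, 0.2757, 0.1504]
eef_rot: [2.559, 1.823, -0.0]
force: [-1.0, 0.4, -4.4]
width: 0.0622
grasp_force: 30.0
```

The foot is at 66 mm with no contact, below the key's top (68 mm), so the notch is over the key. Continuing down.

move_arm --steps '[[[-1,0,0,0.1,0],[-1,0,0,0.2,0],[-1,0,0,0.3,0],[-1,0,0,0.4,0],[-1,0,0,0.4,0]]]'

```text
clock: 26.73
eef_pos: [0.518, 0.2757, 0.1462]
eef_rot: [2.559, 1.823, -0.001]
force: [0.4, 0.5, -4.2]
width: 0.0619
grasp_force: 30.0
```

move_arm --steps '[[[-1,0,0,0.1,0],[-1,0,0,0.2,0],[-1,0,0,0.2,0]]]'

```text
clock: 26.98
eef_pos: [0.5181, 0.2759, 0.1445]
eef_rot: [2.559, 1.823, 0.0]
force: [1.4, -0.8, -3.8]
width: 0.0619
grasp_force: 30.0
```

move_arm --steps '[[[-1,0,0,0.05,0],[-1,0,0,0.1,0],[-1,0,0,0.15,0],[-1,0,0,0.2,0],[-1,0,0,0.2,0]]]'

```text
clock: 27.4
eef_pos: [0.5182, 0.2761, 0.1443]
eef_rot: [2.558, 1.822, 0.001]
force: [-4.1, -2.7, 8.0]
width: 0.0617
grasp_force: 29.9
```

Contact came exactly at the home height (TCP 0.1443). Now release and retreat straight up.

move_arm --steps '[[[-1,0,0,-0.1,0],[1,0,0,-0.1,0],[1,0,0,-0.1,0],[1,0,0,-0.1,0],[1,0,0,-0.1,0],[1,0,0,-0.1,0],[1,0,0,-1,0],[1,0,0,-4,0],[1,0,0,-8,0],[1,0,0,-10,0]]]'

```text
clock: 28.23
eef_pos: [0.5192, 0.2773, 0.2471]
eef_rot: [2.558, 1.823, 0.009]
force: [1.1, 1.3, 0.5]
width: 0.0869
grasp_force: 0.0
```

move_arm --steps '[[[1,-4,0,0,0],[1,-8,0,0,0],[1,-12,0,0,0],[1,-12,0,0,0],[1,-12,0,0,0]]]'

```text
clock: 28.65
eef_pos: [0.479, 0.16, 0.2432]
eef_rot: [2.561, 1.815, 0.0]
force: [0.8, 1.6, -0.2]
width: 0.0868
grasp_force: 0.0
```

Run:
```python
from lid import *
s,f,c=lid(.17);lid(.178)
g=manip.grab_frame('scene')
save('w5',np.hstack([f['image'][:400,120:520],cv2.resize(g['image'][190:310,360:480],(400,400),interpolation=cv2.INTER_CUBIC)]));print(s['force'],s['clock'])
```

```text
lid px [310.7225  49.868 ] ((0.5165995955467224, 0.27060848474502563), (0.04792068898677826, 0.05753021687269211), 70.95588684082031)
lid px [312.8484  51.3359] ((0.5165819525718689, 0.270371675491333), (0.04761549457907677, 0.055393096059560776), 71.10590362548828)
[-0.1423  0.4698 -0.6955] 28.7
```

View pics/w5.png

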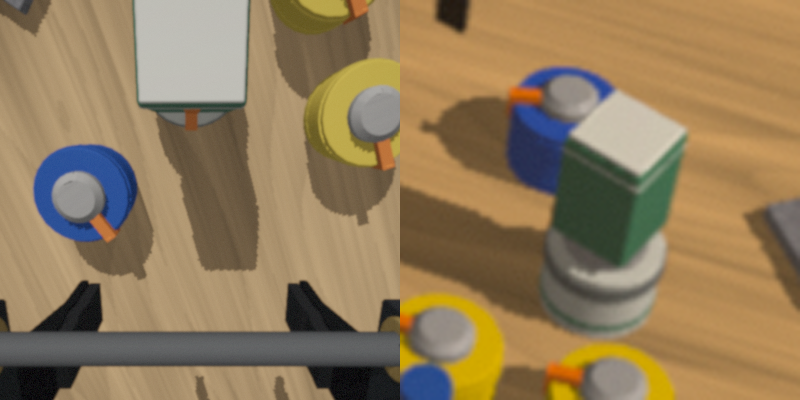

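The green canister sits level on the white one, with the key visible under its front side (crop (192,120)). The lid scales to 57.5 mm at z = 0.17, against 57.3 mm standing on the counter and 55.4 mm if it were 8 mm high, so it is fully home.

```bash
python3 -c "
from workcell import manip
print(manip.hand_in())"
```

```text
the job is handed in; nothing more can be done
None
```

The green canister was stood upright on the counter and let go, then taken afresh and stacked on the white canister with its notch over the key, fully home and level by my last measurement, then released and handed in at about 29 s. The hand-in gave no verdict.

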